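# Clamp and lock a culture dish in its stage-insert holder

### The job

Clamp the petri dish in its holder and lock the clamp: with your fingertips push the bolt's upright handle along the slot as far as it goes, so that the pad presses the dish against the two stops, then push the handle over sideways through the cross slot to its end, so that the bolt cannot slide back. Only push the handle with the outside of the fingers, do not take it between them; do not touch the dish, and leave the things lying about where they are.

Things in the scene. Friction and masses are not known exactly. Their poses are not given: they have to be found in the camera images.
- dish_holder: grey metal insert plate, 210 x 100 x 8 mm, on rubber feet, fixed to the desk, its top 16 mm up. Origin: plate centre at desk level; x along the clamp bolt to the dish, y to the side where the housing has its cross slot, z up. Aluminium clamp housing at x -98 to -33, y -17 to 17 mm, top 42 mm above the desk (screw heads 3 mm higher). Two white 12 mm dowel stops at x 70, y +-25 mm, 32 mm above the desk
- slot_start (a point): rear end of the housing's L-shaped slot (12 mm wide; its long leg runs along the holder's x on the middle of the housing), at the housing's top, 42 mm above the desk: where the upright handle stands when the bolt is fully back, x -86 mm in the holder's frame
- slot_corner (a point): corner of the slot, at the housing's top, 40 mm ahead of slot_start: where the upright handle stands when the bolt is fully forward. From here the short leg goes off to the holder's +y
- slot_end (a point): open end of the short (cross) leg, where it leaves the side face, at the housing's top, 17 mm to +y of slot_corner
- knob_center (a point): centre of the black knob (19 mm across and high) on the handle, an 8 mm steel stem that stands up through the slot. It is 47 mm from the bolt's axis, which lies 28 mm above the desk in the middle of the housing; so upright it is 75 mm above the desk (knob from 65 to 84 mm, bare stem below it down to the housing's top at 42 mm)
- stem_mid (a point): point on the middle of the handle's stem, 26 mm from the bolt's axis (54 mm above the desk when upright)
- clamp_bolt (a joint): forward travel of the bolt (m): 0 fully back, 0.0405 at its front stop. It slides along the holder's +x with about 5 N of friction and stays where it is left. It can be locked only from about 0.038 on; before that the slot's walls keep the handle upright (a few degrees of play)
- clamp_handle (a joint): turn of the handle about the bolt's axis (rad): 0 upright, growing as it leans over to the holder's +y, stop at 1.05 (lying in the cross slot, knob centre then 41 mm to +y of the bolt's axis and 51 mm above the desk). Stiff with about 0.04 N m of friction: it stays where it is left
- clamp_pad: round white plastic pad, 18 mm across, on the front end of the bolt, sprung by up to 6.5 mm (0.6 N/mm); it moves with the bolt and meets the seated dish at a travel of about 35 mm, so that at full travel it presses with about 3 N. Origin: middle of its rear face
- petri_dish: lidded clear petri dish, 59 mm across, 15 mm high, standing loose on the holder's plate between two low side guides (8 mm high, about 1.6 mm play on each side), between the pad and the stops, 3 to 12 mm short of its seat; the pad pushes it home. Origin: centre of its underside
- dish_seat (a point): where the centre of the dish's underside comes to lie when it rests against both stops: on the plate, 131 mm ahead of slot_start
- spare_dish: another lidded petri dish, 59 mm across, 15 mm high, on the desk beside the holder; origin at the centre of its underside; leave alone
- oil_bottle: small brown bottle with black cap, 27 mm across, 61 mm high, upright on the desk beside the holder; origin at the centre of its underside; leave alone
- tweezers: steel tweezers, 118 x 11 x 9 mm, lying on the desk beside the holder; origin at the centre of the underside, y along their length; leave alone
There are look-alikes about, which are no part of the job. What is shaped like the petri_dish but red is not meant.

How it is judged:
On the way, in this order (a step that is already met when the one before it is completed fails the run):
1. the bolt is pushed to the front end of the slot (value of joint clamp_bolt above 0.037 m), for 0.05 s.
2. the handle is pushed over in the cross slot (value of joint clamp_handle above 0.85 rad and value of joint clamp_bolt above 0.037 m), for 0.2 s.
At the end, for the whole second after the job is handed in: The bolt is forward by more than 37 of its 40.5 mm, the handle is leaned over in the cross slot by more than 0.85 of its 1.05 rad, the pad presses the dish with more than 1 N, the dish lies flat and at rest on the plate within 3 mm of its seat against both stops (all of step 2 and contact force between clamp_pad and petri_dish above 1 N and horizontal distance between petri_dish and dish_seat below 0.003 m and z of petri_dish in the frame of dish_holder below 0.019 m and angle between petri_dish's own z axis and vertical below 0.06 rad and linear speed of petri_dish below 0.01 m/s); the robot touches nothing.
It fails at once if the handle is taken between the fingers (distance between the grasp point and knob_center below 0.008 m or distance between the grasp point and stem_mid below 0.008 m).
It fails at once if the robot touches the petri dish (contact force between any of the fingers, the arm and petri_dish above 0.5 N).
It fails at once if the petri dish is lifted or tipped (z of petri_dish in the frame of dish_holder above 0.022 m or angle between petri_dish's own z axis and vertical above 0.2 rad).
It fails at once if a thing lying about is moved by more than 15 mm or tipped over (distance of any of spare_dish, oil_bottle, tweezers from where it was at the start of the episode above 0.015 m or angle between oil_bottle's own z axis and vertical above 0.4 rad).
It also fails if it takes over 48 s, if anything falls off the work surface, if the arm or the gripper's body presses on something with over 40 N, if the wrist force passes 120 N, or if a joint passes its speed limit or range.

### The arm

A 6-joint arm with a two-finger parallel gripper is mounted at the origin on a cart in front of the work surface, level with it; the furniture and walls round the work are solid. World frame = base frame: x ahead of the robot, y to its left, z up, the work surface at z = 0. Lengths are in m, angles in rad, forces in N, time in s.
With the tool pointing down it reaches from about 0.325 to 0.85 m from the base axis. Payload 15.5 kg.
Tool frame: the origin (TCP) lies between the finger pads; the fingertips stand 14 mm ahead of it and the grasp point (between the pads) lies 5 mm behind it (r.tip_extent is the distance from the TCP to the fingertips, in m); z points along the fingers, y is the direction in which the jaws open and shut (so a half turn about z gives the same grasp; the last joint's range is limited). The gripper opens to 91 mm and grips with 3 to 60 N. Pads are 32 mm wide; open, the fingers measure 118 mm over their backs; the gripper's body (76 mm by 178 mm) begins 60 mm behind the grasp point.
Start: joints at [-1.435, 0.494, 1.345, -0, 1.302, -0.096], TCP at [0.144, -0.608, 0.228] pointing down, gripper open.
Joint ranges: [-2.91, 2.91], [-0.82, 2.16], [0.22, 2.67], [-1.22, 4.37], [0.12, 2.79], [-3.08, 3.08]. Speed limits (rad/s): [1.89, 1.89, 2.57, 3.01, 3.01, 3.01].

### API

Orientations are given as a rotation vector (axis times angle).
In Python, from plant import monitor, vision, r gives the robot as it stands.
- The arm moves only by the tool servo_tool, never from a script. Its argument "steps" is a list that holds one entry, the list of rows, each a list of 7 numbers: the gripper command: -1 is shut, 1 is fully open, values between are in proportion, then the shift along the tool's x, y, z in mm, then the turn, a rotation vector about the tool's x, y, z in rad. In form: [[[jaw, dx, dy, dz, rx, ry, rz], ...]]. A call has 1 to 8 rows; each row is the pose to reach, as a shift and turn from the pose commanded when the call began, along the tool's axes at that moment; what a row does not reach only later rows make up. A row lasts 1/12 s, in which the tool goes at most 41.7 mm and 7.16 degrees, less where a joint would pass 70% of its speed; a pose out of reach is approached as far as the arm can. A call with a gripper value outside its range is refused whole. The fingers move at their own pace and stop on an object; "force" is the grip in N (left out, the last holds). Time passes only in rows, so rows that repeat a pose let the fingers close. It gives the time, the measured TCP pose, the force and the opening at its end, in the units of the state.
- monitor.get_obs(): the state, without advancing time (a new reading comes with each control period).
- vision.camera(name): name is "scene" or "top" or "wrist"; returns a dict with "frame" (384x512x3 uint8, red, green, blue), "fovy" (degrees; the focal length in pixels is half the picture's height over the tangent of half this angle, whatever the lens; pixels are square), "cx", "cy" (the principal point, pixels), "k1" (the pictures are not rectified: a ray, as slopes to the right and down, at radius r is drawn at 1 + k1 r^2 times it, then the intrinsics apply), "xyz" and "orientation" of the camera in the world. Camera axes: x right, y up, looking along -z (the intrinsics and any distortion apply to the point x, -y, -z); pixel columns grow to the right and rows downward; lengths in m; the calibration is good to about 2 mm. A picture is of the moment at which its call begins. There is no depth.
- r.hand_in(): hands the job in, once; it reports no verdict.
The state is a dict: "time_s": time; "joint_pos": joint angles; "qvel": joint speeds; "joint_torque": joint torques, N m; "eef_pos": TCP position; "ee_rot": TCP orientation; "contact_force": force on the tool from outside, world axes, zero at the start; "ft_torque": the same for the moment, N m; "finger_gap": opening from 0.0 (shut) to 1.0 (fully open).
Only numpy, scipy, OpenCV 4.12 (cv2) and the standard library are available. Lean on these libraries where they do the work, as an engineer would, in place of code of your own. Each camera call takes 0.05 s, during which the arm holds its last target. There are 200 camera calls.

## Working session

There is one attempt and no reset: what is moved stays moved. The work goes in short steps, Python scripts to look and compute and a tool call to move; the robot and the scene stay as the last step left them, time stands still between calls to the robot, and variables do not carry over. Pictures are saved under pics/ and viewed, about 8 in all and at most 12, crops included, and the job is handed in when it is done.

Besides the shell and the picture viewer there is one more tool, called after "Request:" in YAML: its name, and indented under it one key for each argument. servo_tool: Moves the arm, as the interface text tells. Its arguments: {"type":"object","properties":{"steps":{"type":"array","items":{"type":"array","items":{"type":"array","items":{"type":"number"}}}},"force":{"type":"number"}},"required":["steps"]}

```bash
mkdir -p pics
cat > h.py <<'E'
import numpy as np,cv2
from scipy.spatial.transform import Rotation as R
from plant import monitor,vision,r
def snap(n,f):
    c=vision.camera(n); cv2.imwrite('pics/'+f,c['frame'][:,:,::-1]); 
    import pickle; pickle.dump(c,open('pics/'+f+'.pkl','wb')); return c
def Rc(c):
    o=np.array(c['orientation'],float)
    return o if o.shape==(3,3) else R.from_rotvec(o).as_matrix() if o.size==3 else R.from_quat(o).as_matrix()
def ray(c,u,v):
    f=c['frame'].shape[0]/2/np.tan(np.radians(c['fovy'])/2)
    d=np.array([(u-c['cx'])/f,(v-c['cy'])/f]); p=d.copy()
    for _ in range(30): p=d/(1+c['k1']*(p@p))
    w=Rc(c)@np.array([p[0],-p[1],-1]); return np.array(c['xyz']),w
def onz(c,u,v,z):
    o,w=ray(c,u,v); return o+w*(z-o[2])/w[2]
def proj(c,X):
    f=c['frame'].shape[0]/2/np.tan(np.radians(c['fovy'])/2)
    q=Rc(c).T@(np.array(X)-c['xyz']); p=np.array([q[0],-q[1]])/-q[2]
    p=p*(1+c['k1']*(p@p)); return p*f+[c['cx'],c['cy']]
E
python3 - <<'E'
from h import *
a=snap('top','top0.png');b=snap('scene','scene0.png')
for c in(a,b): print({k:v for k,v in c.items() if k!='frame'})
o=monitor.get_obs();print(o)
E
```

```text
{'fovy': 57.54526621246022, 'cx': 257.3636786070393, 'cy': 192.27677566803038, 'k1': -0.08645503145598787, 'xyz': array([0.47129438, 0.10706163, 0.93693514]), 'orientation': array([ 0.03735328, -0.04942998, -1.58909315])}
{'fovy': 45.534110800976016, 'cx': 258.04089878178274, 'cy': 185.2053678409903, 'k1': -0.019212591105255878, 'xyz': array([-0.11648156,  0.68417714,  0.69234494]), 'orientation': array([ 0.45703755, -1.06597695, -2.09315364])}
{'time_s': 0.1, 'joint_pos': array([-1.43449905e+00,  4.94145441e-01,  1.34605571e+00, -3.39792959e-05,
        1.30249896e+00, -9.54838808e-02]), 'qvel': array([ 0.00056612, -0.0004358 , -0.00297085, -0.00028519, -0.00171271,
       -0.00174381]), 'joint_torque': array([ 3.00216307e-03, -8.80237412e+01, -3.82546449e+01,  7.05789775e-02,
        4.82639205e-02, -2.85126265e-05]), 'eef_pos': array([ 0.14352776, -0.60796584,  0.22738727]), 'ee_rot': array([-3.11941869e+00, -3.63152695e-01,  8.69128665e-05]), 'contact_force': array([ 0.55762644, -0.61480249, -0.18573085]), 'ft_torque': array([-0.00858588,  0.01702414,  0.0045514 ]), 'finger_gap': 0.9989724738877775}
```

View pics/top0.png

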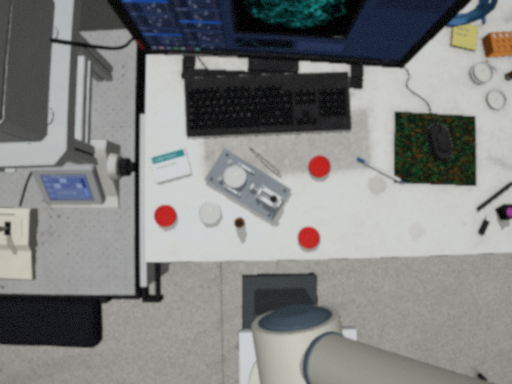

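View pics/scene0.png

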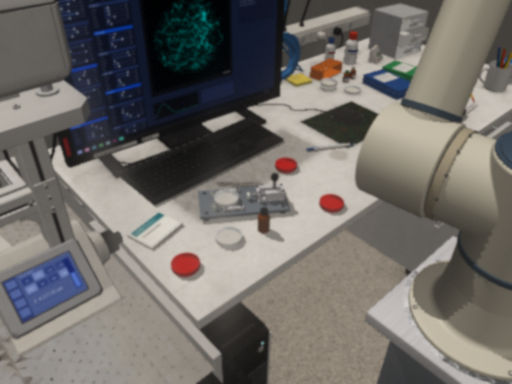

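The top view shows the grey holder at about (248,184), with its clear dish at (235,176) and the clamp to its lower right. Three red discs, the spare dish (210,213), the bottle (239,222) and the tweezers (265,160) lie around it. I'll enlarge both views in one picture.

Run:
```python
import cv2,numpy as np
a=cv2.imread('pics/top0.png')[140:240,195:305];b=cv2.imread('pics/scene0.png')[165:240,190:300]
a=cv2.resize(a,None,fx=5,fy=5,interpolation=cv2.INTER_CUBIC)
cv2.imwrite('pics/crop1.png',a)
b=cv2.resize(b,None,fx=7,fy=7,interpolation=cv2.INTER_CUBIC);cv2.imwrite('pics/crop2.png',b)
```

```text
(no output)
```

View pics/crop1.png

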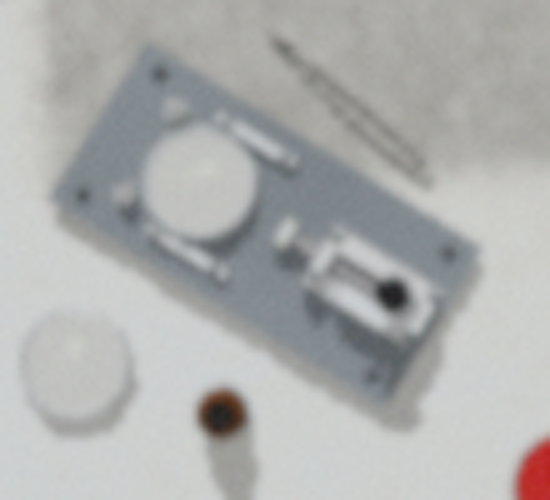

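View pics/crop2.png

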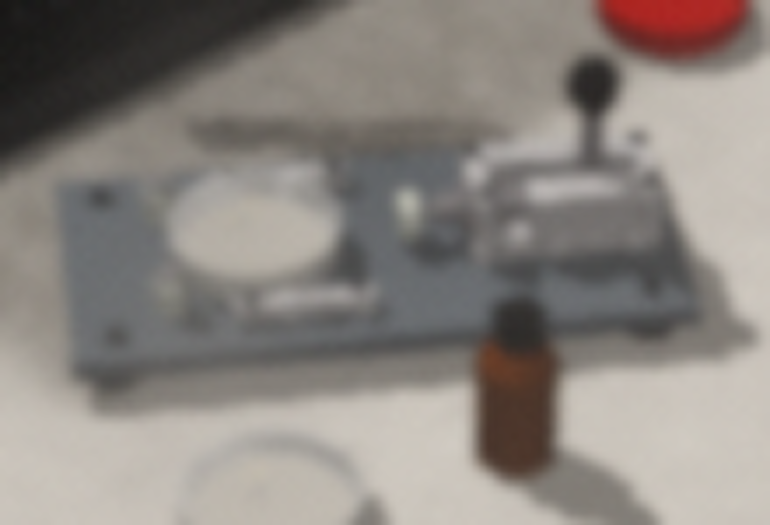

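Crop 1 shows the plate corners at about (478,248), (388,400), (57,195) and (148,47), and the knob at (393,293). In crop 2 the knob is at (594,82). The clear dish between the pad and the stops is the petri_dish. The clear disc on the desk is the spare, and the red ones are look-alikes.

```bash
cat >> h.py <<'E'
def tri(c1,p1,c2,p2):
    o,w=ray(c1,*p1);O,W=ray(c2,*p2)
    s=np.linalg.lstsq(np.c_[w,-W],O-o,rcond=None)[0];A=o+w*s[0];B=O+W*s[1];return (A+B)/2,np.linalg.norm(A-B)
E
python3 - <<'E'
from h import *
import pickle
a=pickle.load(open('pics/top0.png.pkl','rb'));b=pickle.load(open('pics/scene0.png.pkl','rb'))
t=lambda x,y:(195+(x-2)/5,140+(y-2)/5); s=lambda x,y:(190+(x-3)/7,165+(y-3)/7)
C=[onz(a,*t(*p),.016) for p in[(478,248),(388,400),(57,195),(148,47)]]
C=np.array(C)[:,:2];print(C)
print([np.linalg.norm(C[i]-C[(i+1)%4]) for i in range(4)])
ctr=C.mean(0);d=(C[2]+C[3]-C[0]-C[1]);d/=np.linalg.norm(d);n=np.array([-d[1],d[0]])
print('ctr',ctr,'ang',np.degrees(np.arctan2(d[1],d[0])))
k,e=tri(a,t(393,293),b,s(594,82));print('knob',k,e,'in holder',(k[:2]-ctr)@d,(k[:2]-ctr)@n)
k=onz(a,*t(393,293),.078);print('knob top-only',(k[:2]-ctr)@d,(k[:2]-ctr)@n)
for nm,p,z in[('dish',(200,182),.03),('spare',(77,367),.015),('bottle',(221,412),.061),('tw1',(275,38),.005),('tw2',(430,185),.005),('hous1',(337,232),.042),('hous2',(437,303),.042)]:
    q=onz(a,*t(*p),z)[:2];print(nm,q,'holder',(q-ctr)@d,(q-ctr)@n)
print('bolt knob at start world',ctr-.086*d, 'corner',ctr-.046*d,d,n)
E
```

```text
[[0.52856186 0.01258441]
 [0.44936817 0.06187602]
 [0.5607902  0.23473141]
 [0.63893599 0.18553533]]
[np.float64(0.09328077865467771), np.float64(0.20565470252517745), np.float64(0.09234186066562253), np.float64(0.2051693666404278)]
ctr [0.54441406 0.12368179] ang 57.324360193281144
knob [0.50377115 0.06132891 0.07246164] 0.0007453051152788808 in holder -0.07442733233619088 0.0005475490129888836
knob top-only -0.07465536708957285 0.0009572512938878058
dish [0.56481226 0.15811372] holder 0.03999537809858941 0.0014192029114786953
spare [0.46972492 0.2253146 ] holder 0.04522508820983388 0.11773863672300919
bottle [0.44604302 0.14767026] holder -0.03291673701318881 0.09575382812389056
tw1 [0.64454382 0.11802273] holder 0.04929484324917984 -0.08733849203227735
tw2 [0.56353321 0.03639009] holder -0.06315485589130548 -0.06322062317959072
hous1 [0.53650594 0.08752652] holder -0.03470280680275274 -0.012863016340461138
hous2 [0.49909171 0.03698467] holder -0.09744521191187516 -0.008656609769457129
bolt knob at start world [0.49798416 0.05129212] corner [0.51957946 0.08496173] [0.53988249 0.8417404 ] [-0.8417404   0.53988249]
```

Request:
servo_tool:
  steps:
    - [[-1,25,-28,0,0,0,0],[-1,50,-57,0,0,0,0],[-1,75,-85,0,0,0,0],[-1,100,-114,0,0,0,0],[-1,125,-142,0,0,0,0],[-1,150,-171,0,0,0,0],[-1,175,-199,0,0,0,0],[-1,200,-228,0,0,0,0]]
  force: 20

```text
time_s: 0.77
eef_pos: [0.2862, -0.3387, 0.2278]
ee_rot: [-3.12, -0.363, 0.0]
contact_force: [0.8, 0.5, -0.8]
finger_gap: 0.449
```

Request:
servo_tool:
  steps:
    - [[-1,25,-28,0,0,0,-0.1],[-1,50,-57,0,0,0,-0.2],[-1,75,-85,0,0,0,-0.3],[-1,100,-114,0,0,0,-0.4],[-1,125,-142,0,0,0,-0.5],[-1,150,-171,0,0,0,-0.6],[-1,175,-199,0,0,0,-0.7],[-1,200,-228,0,0,0,-0.768]]

```text
time_s: 1.43
eef_pos: [0.4286, -0.0707, 0.2279]
ee_rot: [2.753, 1.514, 0.0]
contact_force: [1.6, -0.6, 0.4]
finger_gap: 0.004
```

```bash
cat > st.py <<'E'
from h import *
ctr=np.array([.5444,.1237]);d=np.array([.5399,.8417]);n=np.array([-d[1],d[0]])
def state():
    o=monitor.get_obs();M=R.from_rotvec(o['ee_rot']).as_matrix();p=o['eef_pos']
    print('t',o['time_s'],'p',p,'holder mm',((p[:2]-ctr)@d*1e3).round(1),((p[:2]-ctr)@n*1e3).round(1),'yaw',np.degrees(np.arctan2(M[1,0],M[0,0])).round(2),'tilt',M[:,2].round(3),'F',o['contact_force'].round(2),'gap',o['finger_gap'])
    return p,M
def togo(hx,hy,z):
    p,M=state();t=np.r_[ctr+d*hx/1e3+n*hy/1e3,z];print('tool mm to go',(M.T@(t-p)*1e3).round(1))
E
python3 -c "
from st import *
togo(-125,0,.228)"
```

```text
t 1.4333 p [ 0.42856377 -0.07072271  0.22792169] holder mm -226.2 -7.5 yaw 57.6 tilt [ 0. -0. -1.] F [ 1.61 -0.65  0.43] gap 0.00411994135445218
tool mm to go [ 1.012e+02 -7.000e+00 -1.000e-01]
```

Request:
servo_tool:
  steps:
    - [[-1,30,-3,0,0,0,0],[-1,60,-6,0,0,0,0],[-1,85,-8,20,0,0,0],[-1,98,-8,50,0,0,0],[-1,98,-8,70,0,0,0],[-1,98,-8,70,0,0,0],[-1,98,-8,70,0,0,0]]

```text
time_s: 2.02
eef_pos: [0.4736, 0.0143, 0.1575]
ee_rot: [-2.756, -1.506, 0.003]
contact_force: [-0.4, -0.2, -0.1]
finger_gap: 0.006
```

```bash
python3 -c "
from st import *
state();c=snap('wrist','w1.png');print({k:v for k,v in c.items() if k!='frame'})
for X in[(-86,0,75),(-74,0,75),(-46,0,42),(-98,17,42),(-33,17,42),(-33,-17,42),(-98,-17,42)]:print(X,proj(c,np.r_[ctr+d*X[0]/1e3+n*X[1]/1e3,X[2]/1e3]).round(1))"
```

```text
t 2.0167 p [0.47360926 0.01427419 0.15752776] holder mm -130.3 0.5 yaw 57.31 tilt [-0.003  0.    -1.   ] F [-0.36 -0.22 -0.12] gap 0.005641916770736237
{'fovy': 62.59753703491555, 'cx': 255.8120022970796, 'cy': 191.2029133641241, 'k1': -0.07935642859075119, 'xyz': array([0.51430043, 0.07583928, 0.3141341 ]), 'orientation': array([-0.26046521,  0.0793529 , -0.56776929])}
(-86, 0, 75) [256.  144.8]
(-74, 0, 75) [256.  128.8]
(-46, 0, 42) [256.1  91.8]
(-98, 17, 42) [236.5 154. ]
(-33, 17, 42) [235.3  75.5]
(-33, -17, 42) [276.8  75.5]
(-98, -17, 42) [275.7 154. ]
```

View pics/w1.png

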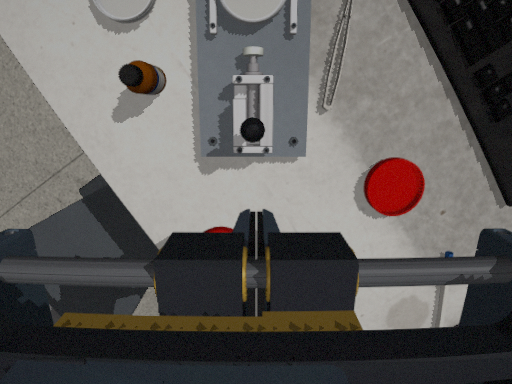

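The wrist view shows the housing centred at column 253, against a predicted 256, so the axis is about 2.5 mm further to +y than I took it. The knob is at (252,130), about 12 mm ahead of the slot start. Next I go down behind it.

Request:
servo_tool:
  steps:
    - [[-1,0,-2,25,0,0,0],[-1,0,-2,50,0,0,0],[-1,0,-2,75,0,0,0],[-1,0,-2,90,0,0,0],[-1,0,-2,90,0,0,0],[-1,8,-2,90,0,0,0],[-1,16,-2,90,0,0,0],[-1,16,-2,90,0,0,0]]

```text
time_s: 2.73
eef_pos: [0.4835, 0.0296, 0.0696]
ee_rot: [2.755, 1.505, 0.005]
contact_force: [0.6, 0.1, 0.0]
finger_gap: 0.002
```

```bash
sed -i 's/^d=/d=/; s/ctr=np.array(\[.5444,.1237\]);d=np.array(\[.5399,.8417\]);n=np.array(\[-d\[1\],d\[0\]\])/d=np.array([.5399,.8417]);n=np.array([-d[1],d[0]]);ctr=np.array([.5444,.1237])+.0025*n/' st.py; python3 -c "
from st import *
state();c=snap('scene','s1.png')
cv2.imwrite('pics/s1c.png',cv2.resize(c['frame'][130:240,190:330,::-1],None,fx=5,fy=5,interpolation=cv2.INTER_CUBIC))"
```

```text
t 2.7333 p [0.48354836 0.02964251 0.06957972] holder mm -112.0 -2.1 yaw 57.3 tilt [ 0.004 -0.    -1.   ] F [0.61 0.1  0.05] gap 0.0020619697042026145
```

View pics/s1c.png

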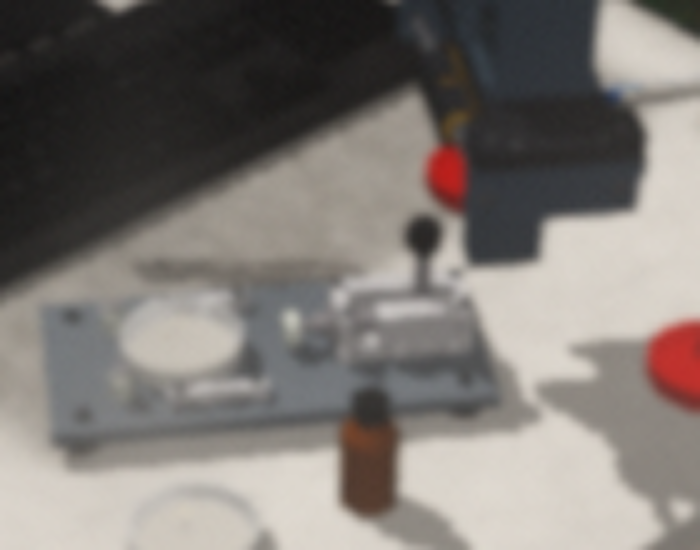

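Request:
servo_tool:
  steps:
    - [[-1,4,-2,3,0,0,0],[-1,9,-2,3,0,0,0],[-1,14,-2,3,0,0,0],[-1,19,-2,3,0,0,0],[-1,24,-2,3,0,0,0],[-1,28,-2,3,0,0,0],[-1,32,-2,3,0,0,0],[-1,34,-2,3,0,0,0]]

```text
time_s: 3.45
eef_pos: [0.498, 0.0588, 0.0649]
ee_rot: [-2.757, -1.506, 0.001]
contact_force: [-3.4, -3.6, 1.1]
finger_gap: 0.006
```

```bash
python3 -c "
from st import *
state();print('Fx along d',monitor.get_obs()['contact_force'][:2]@d)"
```

```text
t 3.45 p [0.49802543 0.05880218 0.0648852 ] holder mm -79.7 1.5 yaw 57.31 tilt [-0.001 -0.    -1.   ] F [-3.42 -3.57  1.1 ] gap 0.00645571040349815
Fx along d -4.8484180937968295
```

Request:
servo_tool:
  steps:
    - [[-1,2,0,0,0,0,0],[-1,4,0,0,0,0,0],[-1,6,0,0,0,0,0],[-1,7,0,0,0,0,0],[-1,7,0,0,0,0,0]]

```text
time_s: 3.87
eef_pos: [0.5016, 0.0644, 0.0649]
ee_rot: [-2.757, -1.506, 0.001]
contact_force: [-2.7, -4.0, 3.1]
finger_gap: 0.008
```

```bash
python3 -c "
from st import *
state();print('Fx along d',monitor.get_obs()['contact_force'][:2]@d)"
```

```text
t 3.8667 p [0.50163758 0.06440359 0.06488704] holder mm -73.0 1.5 yaw 57.3 tilt [-0.001 -0.    -1.   ] F [-2.69 -4.04  3.11] gap 0.0076498201116559405
Fx along d -4.85864286237948
```

Request:
servo_tool:
  steps:
    - [[-1,1,0,0,0,0,0],[-1,2,0,0,0,0,0],[-1,2,0,0,0,0,0]]

```text
time_s: 4.12
eef_pos: [0.5026, 0.0659, 0.0649]
ee_rot: [-2.757, -1.506, 0.001]
contact_force: [-4.2, -4.3, 2.8]
finger_gap: 0.001
```

Request:
servo_tool:
  steps:
    - [[-1,1,0,0,0,0,0],[-1,2,0,0,0,0,0],[-1,2,0,0,0,0,0]]

```text
time_s: 4.37
eef_pos: [0.5036, 0.0675, 0.0649]
ee_rot: [-2.757, -1.506, 0.002]
contact_force: [-3.5, -5.5, 4.0]
finger_gap: 0.004
```

Request:
servo_tool:
  steps:
    - [[-1,1,0,0,0,0,0],[-1,2,0,0,0,0,0],[-1,2,0,0,0,0,0]]

```text
time_s: 4.62
eef_pos: [0.5042, 0.0688, 0.0649]
ee_rot: [2.757, 1.506, -0.003]
contact_force: [-6.0, -12.0, 6.5]
finger_gap: 0.009
```

Request:
servo_tool:
  steps:
    - [[-1,1,0,0,0,0,0],[-1,1,0,0,0,0,0],[-1,1,0,0,0,0,0]]

```text
time_s: 4.87
eef_pos: [0.5043, 0.0693, 0.0649]
ee_rot: [-2.757, -1.506, 0.005]
contact_force: [-8.5, -15.5, 8.9]
finger_gap: 0.001
```

```bash
python3 -c "
from st import *
state();c=snap('top','t2.png')
s=snap('scene','s2.png')
A=cv2.resize(c['frame'][150:225,200:300,::-1],None,fx=5,fy=5,interpolation=cv2.INTER_CUBIC)
B=cv2.resize(s['frame'][165:225,190:290,::-1],None,fx=5,fy=3.5,interpolation=cv2.INTER_CUBIC)
cv2.imwrite('pics/c2.png',np.vstack([A,B]))"
```

```text
t 4.8667 p [0.50426755 0.06931011 0.06485874] holder mm -67.4 1.9 yaw 57.31 tilt [-0.003 -0.001 -1.   ] F [ -8.52 -15.46   8.87] gap 0.0009217268619018736
```

View pics/c2.png

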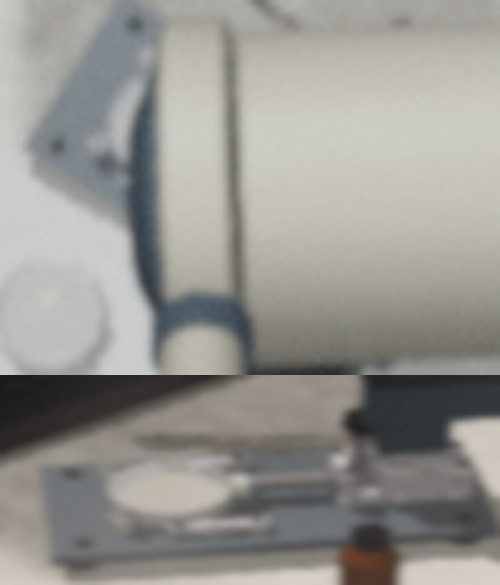

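The picture confirms that the handle is at the front end of the slot and the pad is on the dish. The force climbed to 18 N at the front stop. Now I back off and go round to the -y side.

Request:
servo_tool:
  steps:
    - [[-1,-8,0,0,0,0,0],[-1,-20,0,0,0,0,0],[-1,-20,15,0,0,0,0],[-1,-20,32,0,0,0,0],[-1,-15,43,0,0,0,0],[-1,5,43,0,0,0,0],[-1,24,43,0,0,0,0],[-1,24,43,0,0,0,0]]

```text
time_s: 5.63
eef_pos: [0.5566, 0.0686, 0.065]
ee_rot: [2.756, 1.506, 0.004]
contact_force: [-0.3, 1.2, 0.4]
finger_gap: 0.008
```

Request:
servo_tool:
  steps:
    - [[-1,0,0,0,0,0,0],[-1,0,0,0,0,0,0]]

```text
time_s: 5.8
eef_pos: [0.5541, 0.0667, 0.0648]
ee_rot: [-2.757, -1.506, 0.001]
contact_force: [-0.6, -0.7, -0.6]
finger_gap: 0.006
```

```bash
python3 -c "
from st import *
state();s=snap('wrist','w3.png');c=snap('scene','s3.png')
A=cv2.resize(s['frame'][20:250,120:370,::-1],None,fx=2,fy=2)
B=cv2.resize(c['frame'][150:225,190:315,::-1],(500,300),interpolation=cv2.INTER_CUBIC)
B=B[:140+0+140]
cv2.imwrite('pics/c3.png',np.hstack([A,np.vstack([B,np.zeros((180,500,3),np.uint8)])])[:, :800])"
```

```text
t 5.8 p [0.55414221 0.06672502 0.06478032] holder mm -42.7 -41.5 yaw 57.29 tilt [-0.001 -0.    -1.   ] F [-0.56 -0.67 -0.56] gap 0.005652646693237119
```

View pics/c3.png

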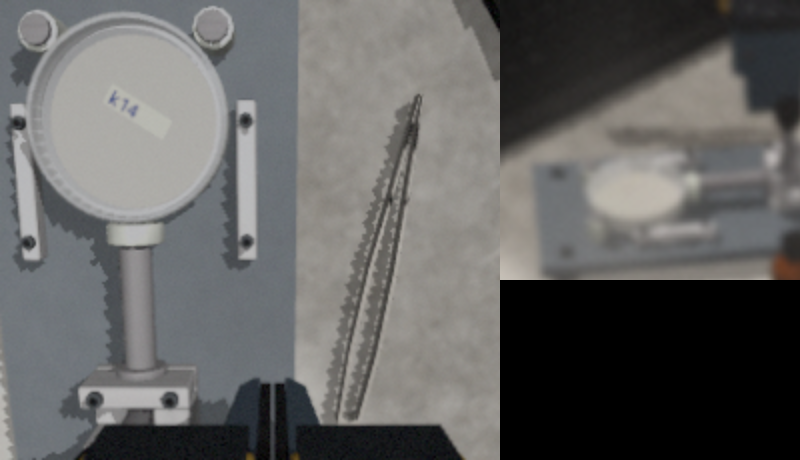

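The dish now touches both stops and the pad presses on it. The fingers stand at the -y side, in line with the knob. Now the sideways push.

Request:
servo_tool:
  steps:
    - [[-1,0,-8,0,0,0,0],[-1,0,-16,0,0,0,0],[-1,0,-21,0,0,0,0],[-1,0,-26,0,0,0,0],[-1,0,-31,0,0,0,0],[-1,0,-36,0,0,0,0],[-1,0,-40,0,0,0,0],[-1,0,-40,0,0,0,0]]

```text
time_s: 6.57
eef_pos: [0.5203, 0.0892, 0.0649]
ee_rot: [-2.757, -1.506, 0.001]
contact_force: [-1.2, 0.7, -0.8]
finger_gap: 0.006
```

Request:
servo_tool:
  steps:
    - [[-1,0,-3,0,0,0,0],[-1,0,-6,0,0,0,0],[-1,0,-9,0,0,0,0],[-1,0,-11,0,0,0,0],[-1,0,-11,0,0,0,0]]

```text
time_s: 6.98
eef_pos: [0.5115, 0.0949, 0.0649]
ee_rot: [-2.757, -1.506, 0.0]
contact_force: [0.7, -0.0, -0.2]
finger_gap: 0.002
```

```bash
python3 -c "
from st import *
state();print(monitor.get_obs()['contact_force'][:2]@n)"
```

```text
t 6.9833 p [0.51146686 0.094923   0.06491734] holder mm -42.0 9.7 yaw 57.29 tilt [-0.  0. -1.] F [ 0.69 -0.01 -0.23] gap 0.002337638344797443
-0.5863911968247209
```

Request:
servo_tool:
  steps:
    - [[-1,0,-2,0,0,0,0],[-1,0,-4,0,0,0,0],[-1,0,-4,0,0,0,0]]

```text
time_s: 7.23
eef_pos: [0.5081, 0.097, 0.0649]
ee_rot: [-2.757, -1.506, 0.0]
contact_force: [1.5, -0.6, -0.1]
finger_gap: 0.007
```

```bash
python3 -c "
from st import *
state();c=snap('scene','s4.png')
cv2.imwrite('pics/s4c.png',cv2.resize(c['frame'][150:240,220:320,::-1],None,fx=6,fy=6,interpolation=cv2.INTER_CUBIC))"
```

```text
t 7.2333 p [0.50810489 0.09703208 0.06489622] holder mm -42.0 13.7 yaw 57.29 tilt [-0.  0. -1.] F [ 1.46 -0.6  -0.13] gap 0.006637040634567505
```

View pics/s4c.png

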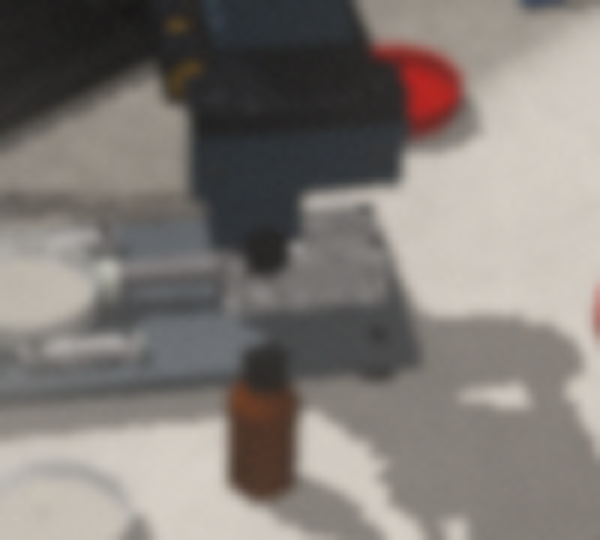

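The handle is leaning over, with the knob at crop (267,250) and the fingers behind it. I keep pushing until the force shows its stop.

Request:
servo_tool:
  steps:
    - [[-1,0,-2,0,0,0,0],[-1,0,-3,0,0,0,0],[-1,0,-3,0,0,0,0]]

```text
time_s: 7.53
eef_pos: [0.5057, 0.0986, 0.0649]
ee_rot: [-2.757, -1.506, 0.0]
contact_force: [0.8, -0.1, 0.6]
finger_gap: 0.007
```

Request:
servo_tool:
  steps:
    - [[-1,0,-1,0,0,0,0],[-1,0,-2,0,0,0,0],[-1,0,-2,0,0,0,0]]

```text
time_s: 7.78
eef_pos: [0.5041, 0.0996, 0.0649]
ee_rot: [-2.757, -1.506, 0.0]
contact_force: [0.3, -1.0, -0.3]
finger_gap: 0.008
```

```bash
python3 -c "
from st import *
state();c=snap('scene','s5.png')
u=c['frame'][185:205,258:272].astype(int).sum(2);m=np.argwhere(u<110)
p=m.mean(0)[::-1]+[258,185];print('dark blob',p)
for a in(0.6,.85,1.05):
  print(a,proj(c,np.r_[ctr-d*.0425+n*.047*np.sin(a),.028+.047*np.cos(a)]))"
```

```text
t 7.7833 p [0.50411128 0.09963989 0.06490602] holder mm -42.0 18.4 yaw 57.28 tilt [-0.  0. -1.] F [ 0.3  -0.99 -0.32] gap 0.007519646477405312
dark blob [nan nan]
0.6 [263.22821973 186.54950698]
0.85 [263.81505402 191.52824966]
1.05 [264.1550782  195.60503391]<string>:5: RuntimeWarning: Mean of empty slice.
  ret = um.true_divide(
```

Request:
servo_tool:
  steps:
    - [[-1,0,-1,0,0,0,0],[-1,0,-2,0,0,0,0],[-1,0,-2,0,0,0,0]]

```text
time_s: 8.08
eef_pos: [0.5024, 0.1007, 0.0649]
ee_rot: [-2.757, -1.506, 0.0]
contact_force: [1.1, -0.1, 0.2]
finger_gap: 0.003
```

Request:
servo_tool:
  steps:
    - [[-1,0,-1,0,0,0,0],[-1,0,-2,0,0,0,0],[-1,0,-2,0,0,0,0]]

```text
time_s: 8.33
eef_pos: [0.5007, 0.1018, 0.0649]
ee_rot: [-2.757, -1.506, 0.0]
contact_force: [1.3, 0.3, -0.6]
finger_gap: 0.005
```

Request:
servo_tool:
  steps:
    - [[-1,0,-1,0,0,0,0],[-1,0,-2,0,0,0,0],[-1,0,-2,0,0,0,0]]

```text
time_s: 8.58
eef_pos: [0.4994, 0.1028, 0.065]
ee_rot: [2.757, 1.506, 0.001]
contact_force: [2.5, -2.1, 0.2]
finger_gap: 0.002
```

```bash
python3 -c "
from st import *
state();c=snap('scene','s6.png')
cv2.imwrite('pics/s6c.png',cv2.resize(c['frame'][150:240,220:320,::-1],None,fx=6,fy=6,interpolation=cv2.INTER_CUBIC))"
```

```text
t 8.5833 p [0.49940517 0.10281534 0.0649924 ] holder mm -41.9 24.1 yaw 57.29 tilt [ 0.001 -0.    -1.   ] F [ 2.51 -2.15  0.24] gap 0.002350363239917536
```

View pics/s6c.png

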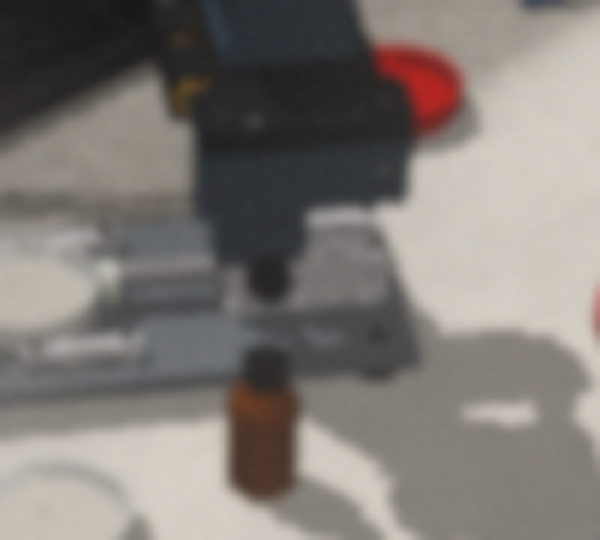

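The knob is now at crop (270,278), which is pixel (265,196.3). That matches the 1.05 rad prediction of (264.2,195.6), and the force is rising at the stop. One more nudge, then back off and lift.

Request:
servo_tool:
  steps:
    - [[-1,0,-1,0,0,0,0],[-1,0,-1,0,0,0,0],[-1,0,-1,0,0,0,0]]

```text
time_s: 8.88
eef_pos: [0.4991, 0.1032, 0.0651]
ee_rot: [2.756, 1.506, 0.002]
contact_force: [4.9, -5.3, -0.1]
finger_gap: 0.005
```

Request:
servo_tool:
  steps:
    - [[-1,0,10,0,0,0,0],[-1,0,20,0,0,0,0],[-1,0,20,-25,0,0,0],[-1,0,20,-55,0,0,0],[-1,-30,20,-85,0,0,0],[-1,-60,20,-115,0,0,0],[-1,-90,20,-130,0,0,0],[-1,-90,20,-130,0,0,0]]

```text
time_s: 9.55
eef_pos: [0.4658, 0.0135, 0.198]
ee_rot: [2.756, 1.503, 0.003]
contact_force: [2.1, 0.1, 0.1]
finger_gap: 0.007
```

```bash
python3 -c "
from st import *
state();s=snap('wrist','w7.png');c=snap('scene','s7.png')
A=cv2.resize(s['frame'][:300,100:400,::-1],(400,400))
B=cv2.resize(c['frame'][160:240,195:300,::-1],(400,305),interpolation=cv2.INTER_CUBIC)
B=np.vstack([B,np.zeros((95,400,3),np.uint8)])
cv2.imwrite('pics/c7.png',np.hstack([A,B]))"
```

```text
t 9.55 p [0.46578779 0.01351122 0.19797404] holder mm -135.2 4.2 yaw 57.19 tilt [ 0.003 -0.001 -1.   ] F [2.1  0.11 0.07] gap 0.007020081437557788
```

View pics/c7.png

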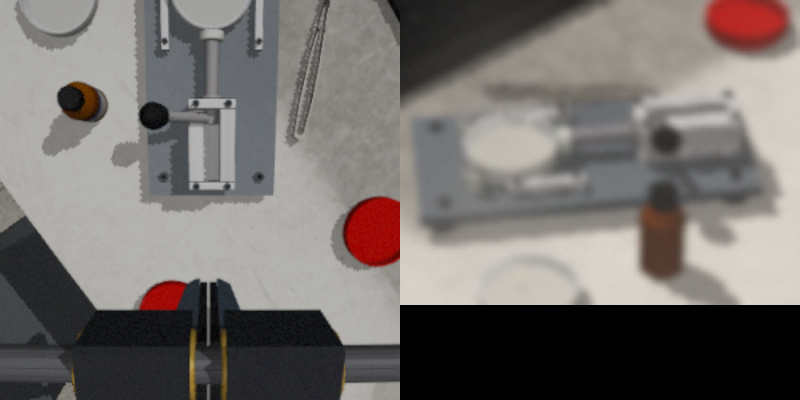

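The handle lies over in the cross slot, the pad is on the dish, the bottle and tweezers are in place, and the hand is clear. I'll let the arm settle, then hand in.

Request:
servo_tool:
  steps:
    - [[-1,0,0,0,0,0,0],[-1,0,0,0,0,0,0],[-1,0,0,0,0,0,0]]

```text
time_s: 9.9
eef_pos: [0.4667, 0.0174, 0.1942]
ee_rot: [-2.756, -1.507, 0.002]
contact_force: [0.1, -0.4, 0.5]
finger_gap: 0.007
```

```bash
python3 -c "
from plant import r
print(r.hand_in())"
```

```text
the job is handed in; nothing more can be done
None
```

The dish is clamped and the clamp is locked, and I handed the job in at about 10 s of the 48 s allowed. With the fingers shut, I pushed the knob forward until the force rose to about 18 N at the front stop. Then I went round to the other side, pushed the handle over to its end and backed away.

**Last checks:**
- **Handle:** it lies in the cross slot. The knob's pixel position, (265, 196), is close to where 1.05 rad should put it, (264, 196), and the force rose to about 7 N at the stop.
- **Dish:** before the sideways push the pad was on the dish and the dish touched both stops. In the last pictures the pad is still on it, but the wrist view cuts off the stops.
- **Other things:** the bottle, tweezers and spare dish look unmoved, and the hand touches nothing.

**Not confirmed or not matching:**
- **Pad force:** I did not measure it; I infer it from the bolt reaching its front stop.
- **Holder position:** the finger position at the front stop put the holder about 3.5 mm further forward than my first estimate from the pictures. I aimed the sideways push by that contact.
- **Sideways push:** the stop came about 9 mm later than I worked out from the finger thickness, probably because the fingertips taper.

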